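# Hold the photometer shutter open for a reading

## Robot

A 6-joint arm with a two-finger parallel gripper is mounted at the origin on the work surface. World frame = base frame: x ahead of the robot, y to its left, z up, the work surface at z = 0. Lengths are in m, angles in rad, forces in N, time in s.
With the tool pointing down it reaches from about 0.4 to 0.925 m from the base axis. Payload 12.5 kg.
Tool frame: the origin (TCP) lies at the very end of the fingers, on their centre line; the grasp point (between the pads) lies 19 mm behind it; x points along the fingers, z is the direction in which the jaws open and shut, and the axes are right-handed (so a half turn about x gives the same grasp; the last joint's range is limited). The gripper opens to 95 mm and grips with 3 to 60 N. Pads are 20 mm wide; open, the fingers measure 119 mm over their backs; the gripper's body (75 mm by 180 mm) begins 59 mm behind the grasp point.
Start: joints at [1.108, 0.491, 1.559, -0, 1.092, -0.106], TCP at [0.218, 0.586, 0.215] pointing down, gripper open.
Joint ranges: [-3.1, 3.1], [-0.84, 2.19], [0.05, 2.79], [-1.13, 4.28], [0.06, 2.93], [-2.69, 2.69]. Speed limits (rad/s): [2.22, 2.22, 2.79, 3.14, 3.14, 3.14].

## Interface

Orientations are given as a unit quaternion [w, x, y, z].
In Python, from workcell import arm gives the robot as it stands.
- The arm moves only by the tool move_arm, never from a script. Its argument "motion" is a list that holds one entry, the list of rows, each a list of 7 numbers: the opening, from 0 (shut) to 1 (fully open), then the shift along the tool's x, y, z in units of 0.04 m (1.0 is 0.04 m), then the turn, a rotation vector about the tool's x, y, z in units of 4 degrees (1.0 is 4 degrees). A call has 1 to 8 rows; each row shifts and turns the commanded pose from where the row before left it, along the tool's axes as they then stand; what a row does not reach is not made up. A row lasts 1/12 s, in which the tool goes at most 41.7 mm and 7.16 degrees, less where a joint would pass 70% of its speed; a pose out of reach is approached as far as the arm can. A call with a number of a shift or a turn outside -1 to 1 is refused whole. A call with a gripper value outside its range is refused whole. The fingers move at their own pace and stop on an object; the grip force is fixed at half the most. Time passes only in rows, so rows that do not move let the fingers close. It gives the time, the measured TCP pose, the force and the opening at its end, in the units of the state.
- arm.observe(): the state, without advancing time (a new reading comes with each control period).
- arm.get_image(name): name is "side" or "top"; returns a dict with "color" (384x512x3 uint8, red, green, blue), "mtx" (3x3 intrinsics, pixels), "k1" (the pictures are not rectified: a ray, as slopes to the right and down, at radius r is drawn at 1 + k1 r^2 times it, then the intrinsics apply), "xyz" and "attitude" of the camera in the world. Camera axes: x right, y down, z forward; pixel columns grow to the right and rows downward; lengths in m; the calibration is good to about 2 mm. A picture is of the moment at which its call begins. There is no depth.
- arm.finish_job(): hands the job in, once; it reports no verdict.
Trained networks look in a picture, given as the dict that the camera call returned (one of the last four; its "shot" number tells which), for a name from the list of things; names that differ only in an ending like _2 or _b are one class to them, and where a whole thing is asked for, a point or a joint stands for the part that bears it (a point fixed in the world has none). Each returns a list of dicts, best first, with "conf" (0 to 1); they miss things now and then, are a little off and sometimes report something else, mostly with a low value. They report only what shows in the picture. A call takes as long as a camera call.
- arm.look_for(picture, thing): "at" ([x, y, z] in m, in world coordinates, good to about 4 mm: the middle of the surface that is visible of it).
- arm.regions_of(picture, thing): "mask" (384x512 bool, what is visible of it).
The state is a dict: "time_s": time; "joint_positions": joint angles; "qvel": joint speeds; "tau": joint torques, N m; "ee_pos": TCP position; "tcp_rot": TCP orientation; "contact_force": force on the tool from outside, world axes, zero at the start; "moment": the same for the moment, N m; "finger_gap": opening from 0.0 (shut) to 1.0 (fully open).
Only numpy, scipy, OpenCV 4.12 (cv2) and the standard library are available. Lean on these libraries where they do the work, as an engineer would, in place of code of your own. Each camera call takes 0.05 s, during which the arm holds its last target.

## Task

Take a dark-chamber reading on the bench photometer: first press its hinged lid down until it snaps past the catch and stays fully shut, and only then swing the spring-loaded shutter lever, by its orange post, away from its rest all the way to the red stop. Finish while holding it there against its spring - do not let go, as it springs back - with the lid still shut and the bottle, jar and tip box beside the machine left standing where they are.

Things in the scene. Friction and masses are not known exactly. Their poses are not given: they have to be found in the camera images.
- photometer: Cream photometer fixed on the bench, 240 x 320 mm, flat deck 80 mm up. Origin on the bench; the housing spans x -110..130, y -170..150 mm from it. Own x points away from the face with the blank display (it faces the robot), y left; lid on the left half, lever on the right. A catch block 18 x 22 mm, 26 mm high, with a sprung ball, stands on the deck before the lid at x -81, y 70.
- lid (a joint): Dark slate lid, rad: 0 = fully shut, up to 1.0 as its front edge (towards the robot) rises. Stiff hinge: it stays at any angle it is left (1 N down at the edge moves it). From about 0.075 rad a bump on the edge must be forced past the catch ball, 6 to 7 N down at the edge; let go before about 0.03 it springs back to 0.07, past that it snaps to 0 and is held (7 N to reopen).
- lid_hinge (a point): Point on the lid's hinge axis (far side of the lid), middle of the lid's width, at deck height, 80 mm above the bench: x 80, y 70 mm in the photometer's frame. The axis runs along the photometer's y.
- lid_edge (a point): Middle of the lid's front (free) edge on its outer face; moves with the lid. The lid is a shallow cap, 140 mm from hinge to edge, 112 mm wide; its outer face lies 30 mm above the hinge axis (110 mm above the bench when shut). A blue pad on that face, 120 mm from the hinge, marks where to press.
- lever (a joint): Shutter lever, rad: 0 = rest, grows anticlockwise seen from above (the post moves away from the robot, along the photometer's +x) up to the hard stop at 0.98. A spring always pulls it back to 0: about 3 N at the post at rest, 7.5 N at the stop.
- lever_pivot (a point): The lever's vertical pivot axis, at deck height (80 mm above the bench): x 20, y -30 mm in the photometer's frame. A black peg marks the rest, a red peg the stop, both 22 mm high.
- lever_post (a point): Centre of the top of the upright orange post on the lever's free end, 85 mm from the pivot; moves with it. Round, 14 mm diameter, 52 mm tall, top 153 mm above the bench; the bar below reaches 101 mm above the bench. Seen from the pivot it lies at -118 degrees from the photometer's +x (anticlockwise positive) at rest, -62 at the stop.
- reagent_bottle: Bystander: amber bottle with a blue cap, 52 mm diameter, 110 mm tall, loose on the bench; origin at the centre of its underside.
- specimen_jar: Bystander: white jar with a yellow cap, 58 mm diameter, 70 mm tall, loose on the bench; origin at the centre of its underside.
- tip_box: Bystander: blue and white pipette-tip box, 90 x 70 mm, 48 mm tall, loose on the bench; origin at the centre of its underside.

How it is judged:
By the outcome, as a careful person would: the job done as asked, in the order asked, and still so for the second after the job is handed in, while the arm keeps its last pose, push and grip.
It also fails if it takes over 42 s, if anything falls off the work surface, if the arm or the gripper's body presses on something with over 40 N, if the wrist force passes 120 N, or if a joint passes its speed limit or range.

## Working session

There is one attempt and no reset: what is moved stays moved. The work goes in short steps, Python scripts to look and compute and a tool call to move; the robot and the scene stay as the last step left them, time stands still between calls to the robot, and variables do not carry over. Pictures are saved under pics/ and viewed, and the job is handed in when it is done.

Besides the shell and the picture viewer there is one more tool, called after ">>>" as a command line: name --argument value ..., lists and objects as JSON in quotes. move_arm: Moves the arm, as the interface text tells. Its arguments: {"type":"object","properties":{"motion":{"type":"array"}},"required":["motion"]}

```bash
mkdir -p pics; python3 - <<'E'
from workcell import arm
import cv2
s=arm.observe();print(s)
for n in("side","top"):
    p=arm.get_image(n);cv2.imwrite(f"pics/{n}0.png",p["color"][:,:,::-1])
    print(n,p["mtx"],p["k1"],p["xyz"],p["attitude"],p["shot"])
    for t in["photometer","lid","lid_edge","lever","lever_post","lever_pivot","lid_hinge","reagent_bottle","specimen_jar","tip_box"]:
        try:
            print(t,[(d["at"],round(d["conf"],2)) for d in arm.look_for(p,t)][:2])
        except Exception as e: print(t,e)
E
```

```text
{'time_s': 0.0, 'joint_positions': array([ 1.10834683e+00,  4.91578588e-01,  1.55947096e+00, -1.67479761e-05,
        1.09169823e+00, -1.05590554e-01]), 'qvel': array([-0.00021966, -0.00083031,  0.00077019,  0.00077248,  0.0007551 ,
       -0.00087865]), 'tau': array([-8.68092211e-04, -6.12651229e+01, -2.58197790e+01,  6.93564001e-02,
        4.81620943e-02, -5.22923324e-05]), 'ee_pos': array([0.21819587, 0.58540386, 0.21404252]), 'tcp_rot': array([ 0.58044666, -0.4035228 ,  0.58115788,  0.40312101]), 'contact_force': array([ 1.13689534, -0.12375672, -0.9484313 ]), 'moment': array([-0.03218759, -0.01741738, -0.09587478]), 'finger_gap': 0.9995996482035677}
side [[357.06768165   0.         251.66253344]
 [  0.         357.06768165 186.7404031 ]
 [  0.           0.           1.        ]] 0.015639193709617714 [ 0.38284636 -0.60221082  0.63782101] [-0.41678207  0.89775648 -0.12637788  0.06598964] 1
photometer [([0.5357, -0.1502, 0.08], 0.78)]
lid [([0.5506, -0.0437, 0.1586], 0.76)]
lid_edge [([0.5529, -0.0441, 0.1573], 0.57)]
lever [([0.5416, -0.1975, 0.1006], 0.57)]
lever_post [([0.5387,
[... 387 characters left out ...]
[  0.           0.           1.        ]] -0.018172394698049963 [0.39706972 0.03064574 1.09814764] [ 0.06139007 -0.69589695  0.71274209 -0.06290794] 2
photometer [([0.5423, -0.0976, 0.0748], 0.77), ([0.5543, -0.013, 0.1573], 0.45)]
lid [([0.559, -0.0153, 0.1558], 0.8)]
lid_edge [([0.5535, -0.0122, 0.1559], 0.6)]
lever [([0.5494, -0.1604, 0.1009], 0.65)]
lever_post [([0.5488, -0.1531, 0.0979], 0.57)]
lever_pivot [([0.5404, -0.095, 0.079], 0.78)]
lid_hinge [([0.54, -0.0955, 0.0819], 0.65)]
reagent_bottle [([0.4386, 0.1386, 0.0805], 0.56)]
specimen_jar [([0.5527, 0.1552, 0.0714], 0.88), ([0.542, -0.0958, 0.0835], 0.48)]
tip_box [([0.61, -0.3378, 0.045], 0.78), ([0.5413, -0.0939, 0.0796], 0.42)]
```

View pics/side0.png

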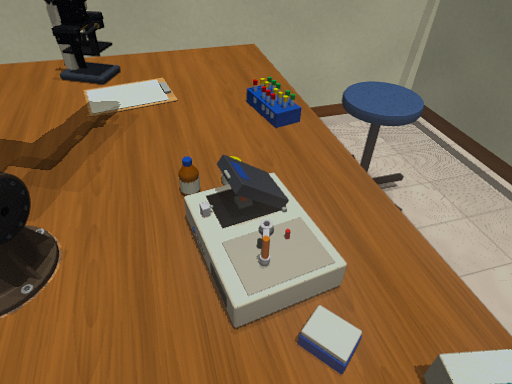

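View pics/top0.png

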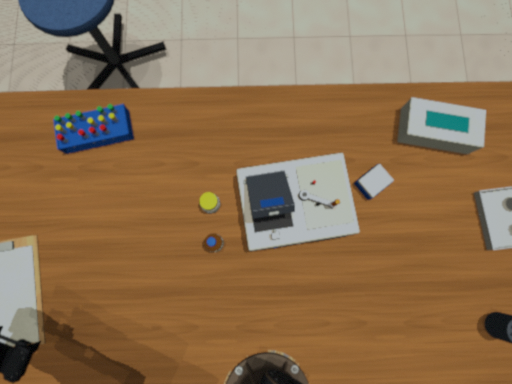

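```bash
cat > h.py <<'E'
import numpy as np, cv2
from scipy.spatial.transform import Rotation as R
def proj(p,X):
    q=np.array(p["attitude"]);Rm=R.from_quat(q[[1,2,3,0]]).as_matrix()
    c=(np.atleast_2d(X)-p["xyz"])@Rm
    s=c[:,:2]/c[:,2:]; s=s*(1+p["k1"]*(s**2).sum(1,keepdims=True))
    return s*[p["mtx"][0][0],p["mtx"][1][1]]+[p["mtx"][0][2],p["mtx"][1][2]]
def W(pose,P):
    x,y,t=pose; P=np.atleast_2d(P).astype(float); c,s=np.cos(t),np.sin(t)
    return np.c_[x+c*P[:,0]-s*P[:,1],y+s*P[:,0]+c*P[:,1],P[:,2]]
def box(a,b,c,d,z): return np.array([[a,c,z],[b,c,z],[b,d,z],[a,d,z]])/1000.
def lid(P,ang): # points in lid frame: u from hinge to edge, y, h above hinge ->photometer frame (m)
    P=np.atleast_2d(P)/1000.; c,s=np.cos(ang),np.sin(ang)
    u,y,h=P.T
    return np.c_[0.08-(u*c-h*s),0.07+y,0.08+u*s+h*c]
LIDTOP=[[0,-56,30],[140,-56,30],[140,56,30],[0,56,30]]
PAD=[[120,0,30]]
def post(a,z=.153):
    t=np.deg2rad(-118)+a; return np.array([[.02+.085*np.cos(t),-.03+.085*np.sin(t),z]])
E
cat > a.py <<'E'
from h import *; from workcell import arm; import pickle
ps={n:arm.get_image(n) for n in("side","top")}
for n,p in ps.items():
    for t in("photometer","lid","lever_post","lid_edge"):
        r=arm.regions_of(p,t); p[t]=r[0]["mask"] if r else None
        print(n,t,[(round(d["conf"],2),d["mask"].sum()) for d in r])
pickle.dump(ps,open("p0.pkl","wb"))
from scipy.optimize import least_squares
# silhouettes: housing hull mask IoU incl lid
def sil(p,v):
    m=np.zeros((384,512),np.uint8)
    S=8
    def hull(X):
        u=proj(p,X); cv2.fillConvexPoly(m,cv2.convexHull(np.round(u*16).astype(np.int32)),1,cv2.LINE_8,4)
    hull(W(v[:3],np.r_[box(-110,130,-170,150,0),box(-110,130,-170,150,80)]))
    return m
for n,p in ps.items():
    M=p["photometer"]; c=p["color"].copy()
    c[M]=c[M]//2+[0,100,0]
    x0,y0=(170,140) if n=="side" else (220,140)
    cv2.imwrite(f"pics/{n}_m.png",cv2.resize(c[y0:y0+190,x0:x0+190,::-1],None,fx=3,fy=3))
    cv2.imwrite(f"pics/{n}_z.png",cv2.resize(p["color"][y0:y0+190,x0:x0+190,::-1],None,fx=3,fy=3,interpolation=cv2.INTER_CUBIC))
E
python3 a.py
```

```text
side photometer [(0.62, np.int64(15951))]
side lid [(0.77, np.int64(2011))]
side lever_post [(0.91, np.int64(453))]
side lid_edge [(0.97, np.int64(1952))]
top photometer [(0.85, np.int64(9277)), (0.42, np.int64(1800))]
top lid [(0.87, np.int64(1781))]
top lever_post [(0.79, np.int64(223))]
top lid_edge [(0.67, np.int64(1793))]
```

View pics/side_z.png

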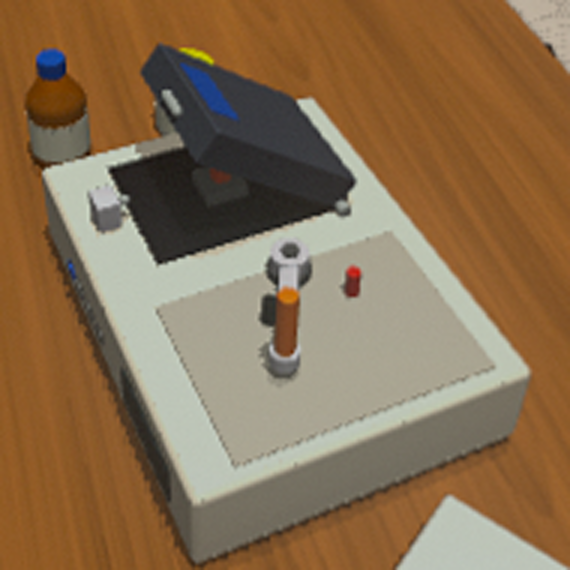

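View pics/top_z.png

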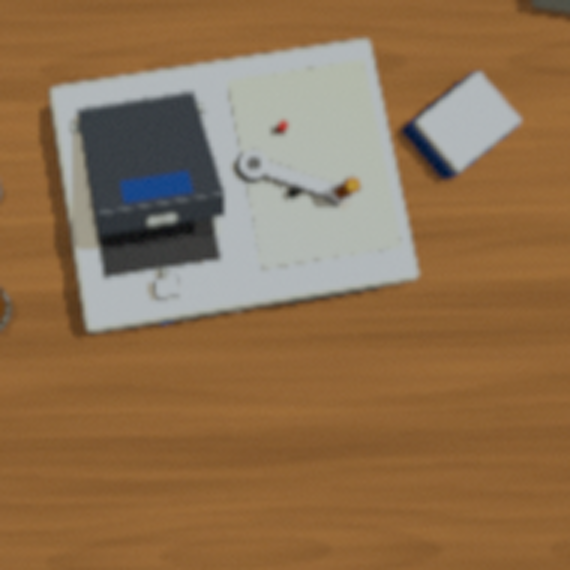

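View pics/side_m.png

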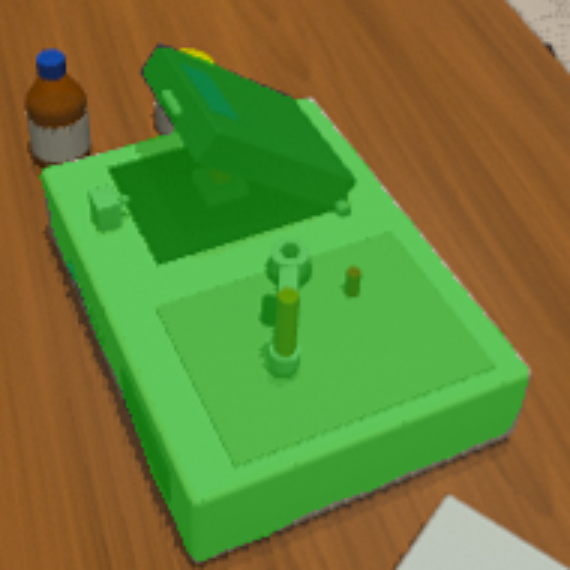

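```bash
cat > b.py <<'E'
from h import *; import pickle
from scipy.optimize import least_squares
ps=pickle.load(open("p0.pkl","rb"))
cor=box(-110,130,-170,150,80) # FR, BR, BL, FL
Z=lambda L,x0,y0:np.array([[x0+(u-1)/3,y0+(v-1)/3] for u,v in L])
obs={"side":Z([(192,503),(528,372),(312,98),(45,170),(104,188),(288,296),(209,91)],170,140),
"top":Z([(418,278),(370,40),(52,88),(88,332),(165,287),(349,185),(157,187)],220,140)}
def pred(v,n):
    X=np.r_[cor,[[-.081,.07,.106]],post(0),lid(PAD,v[3])]
    return proj(ps[n],W(v[:3],X))
f=lambda v:np.concatenate([(pred(v,n)-obs[n]).ravel() for n in obs])
r=least_squares(f,[.55,-.09,.1,.5],loss="soft_l1")
v=r.x;print(v)
for n in obs: print(n,np.round(pred(v,n)-obs[n],1).tolist())
for name,X in[("post0",post(0)),("post.98",post(.98)),("pad",lid(PAD,v[3])),("pad.07",lid(PAD,.07)),("pad0",lid(PAD,0)),("edge",lid([[140,0,30]],v[3])),("edge0",lid([[140,0,30]],0)),("pivot",[[.02,-.03,.08]])]: print(name,W(v[:3],X).round(4))
E
python3 b.py
```

```text
[ 0.54136862 -0.0895739   0.13134083  0.64858027]
side [[-0.3, 1.1], [3.1, 0.2], [0.7, -1.3], [-1.6, -1.0], [0.5, 3.0], [0.2, -0.1], [0.7, 0.5]]
top [[0.4, 1.0], [-0.4, -0.7], [-2.2, -0.4], [-1.6, 0.8], [-0.2, 0.5], [0.6, 0.4], [-1.3, 0.3]]
post0 [[ 0.5354 -0.1963  0.153 ]]
post.98 [[ 0.6147 -0.1857  0.153 ]]
pad [[ 0.5347 -0.0199  0.1764]]
pad.07 [[ 0.4949 -0.0251  0.1183]]
pad0 [[ 0.4925 -0.0254  0.11  ]]
edge [[ 0.5189 -0.0219  0.1885]]
edge0 [[ 0.4727 -0.028   0.11  ]]
pivot [[ 0.5651 -0.1167  0.08  ]]
```

```bash
cat >> h.py <<'E'
V=[0.54136862,-0.0895739,0.13134083]
def delta(s,target,yaw=None):
    q=np.array(s["tcp_rot"]);T=R.from_quat(q[[1,2,3,0]]);M=T.as_matrix()
    d=M.T@(np.array(target)-s["ee_pos"])/.04
    print("axes z(jaw) yaw deg",np.rad2deg(np.arctan2(M[1,2],M[0,2])).round(2),"x ax",M[:,0].round(4)," shift units",d.round(3),"joints",np.round(s["joint_positions"],3),"F",s["contact_force"].round(2))
    if yaw is not None:
        y=np.deg2rad(yaw); D=np.c_[[0,0,-1],[np.sin(y)*-1*-1,0,0],[np.cos(y),np.sin(y),0]].astype(float)
        D[:,1]=np.cross(D[:,2],D[:,0])
        rv=(T.inv()*R.from_matrix(D)).as_rotvec(); print("turn units",(np.rad2deg(rv)/4).round(3)); 
        print("shift in new axes",(D.T@(np.array(target)-s["ee_pos"])/.04).round(3))
E
python3 - <<'E'
from h import *; from workcell import arm
s=arm.observe()
for y in(-20.5,159.5): delta(s,[.535,-.02,.215],y)
E
```

```text
axes z(jaw) yaw deg 69.56 x ax [ 1.e-04  1.e-04 -1.e+00]  shift units [-1.0000e-02 -1.2708e+01 -1.1423e+01] joints [ 1.108  0.491  1.559  0.     1.092 -0.106] F [-1.21  0.2   0.59]
turn units [ 2.2514e+01  2.0000e-03 -1.0000e-03]
shift in new axes [-8.0000e-03 -1.1410e+01  1.2719e+01]
axes z(jaw) yaw deg 69.56 x ax [ 1.e-04  1.e-04 -1.e+00]  shift units [-1.0000e-02 -1.2708e+01 -1.1423e+01] joints [ 1.108  0.491  1.559  0.     1.092 -0.106] F [-1.21  0.2   0.59]
turn units [-2.2486e+01  1.0000e-03  2.0000e-03]
shift in new axes [-8.0000e-03  1.1410e+01 -1.2719e+01]
```

>>> move_arm --motion '[[[0,-0.1,-0.74,-0.67,0,0,0],[0,-0.1,-0.74,-0.67,0,0,0],[0,-0.1,-0.74,-0.67,0,0,0],[0,-0.1,-0.74,-0.67,0,0,0],[0,0,-0.74,-0.67,0,0,0],[0,0,-0.74,-0.67,0,0,0],[0,0,-0.74,-0.67,0,0,0],[0,0,-0.74,-0.67,0,0,0]]]'

```text
time_s: 2.27
ee_pos: [0.3657, 0.3003, 0.2309]
tcp_rot: [0.581, -0.403, 0.58, 0.403]
contact_force: [0.9, 0.5, -0.3]
finger_gap: 0.497
```

>>> move_arm --motion '[[[0,0,-0.74,-0.67,0,0,0],[0,0,-0.74,-0.67,0,0,0],[0,0,-0.74,-0.67,0,0,0],[0,0,-0.74,-0.67,0,0,0],[0,0,-0.74,-0.67,0,0,0],[0,0,-0.74,-0.67,0,0,0],[0,0,-0.74,-0.67,0,0,0],[0,0,-0.74,-0.67,0,0,0]]]'

```text
time_s: 2.93
ee_pos: [0.5129, 0.0164, 0.2308]
tcp_rot: [0.581, -0.403, 0.581, 0.403]
contact_force: [1.1, -0.0, -0.6]
finger_gap: 0.006
```

>>> move_arm --motion '[[[0,0,0,0,1,0,0],[0,0,0,0,1,0,0],[0,0,0,0,1,0,0],[0,0,0,0,1,0,0],[0,0,0,0,1,0,0],[0,0,0,0,1,0,0],[0,0,0,0,1,0,0],[0,0,0,0,1,0,0]]]'

```text
time_s: 3.6
ee_pos: [0.5123, 0.0184, 0.2307]
tcp_rot: [0.67, -0.226, 0.67, 0.226]
contact_force: [-0.4, 0.5, -0.1]
finger_gap: 0.008
```

>>> move_arm --motion '[[[0,0,0,0,1,0,0],[0,0,0,0,1,0,0],[0,0,0,0,1,0,0],[0,0,0,0,1,0,0],[0,0,0,0,1,0,0],[0,0,0,0,1,0,0],[0,0,0,0,1,0,0],[0,0,0,0,1,0,0]]]'

```text
time_s: 4.27
ee_pos: [0.5123, 0.0184, 0.2307]
tcp_rot: [0.706, -0.033, 0.706, 0.033]
contact_force: [-0.9, 0.1, 0.1]
finger_gap: 0.007
```

```bash
python3 - <<'E'
from h import *; from workcell import arm
s=arm.observe();print(s["time_s"],s["ee_pos"],s["finger_gap"])
delta(s,[.535,-.02,.215],-20.5)
p=arm.get_image("side");cv2.imwrite("pics/side1.png",p["color"][:,:,::-1])
E
```

```text
4.2667 [0.51229891 0.01844493 0.23072024] 0.007161639251188671
axes z(jaw) yaw deg 5.36 x ax [ 3.e-04  1.e-04 -1.e+00]  shift units [ 0.393 -1.01   0.475] joints [-0.093  0.314  1.809  0.     1.018 -0.187] F [-0.93  0.14  0.05]
turn units [ 6.465e+00  4.000e-03 -1.000e-03]
shift in new axes [ 0.393 -0.702  0.868]
```

View pics/side1.png

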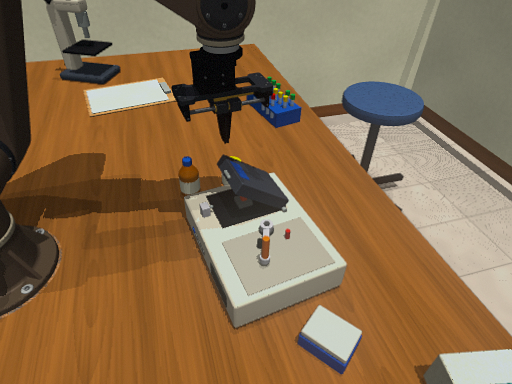

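>>> move_arm --motion '[[[0,0,-0.5,0.25,0,0,0],[0,0,-0.5,0.25,0,0,0],[0,0.4,0,0,0,0,0],[0,0.4,0,0,0,0,0],[0,0.4,0,0,0,0,0],[0,0,0,0,0,0,0]]]'

```text
time_s: 4.82
ee_pos: [0.535, -0.0194, 0.1802]
tcp_rot: [0.705, -0.034, 0.708, 0.035]
contact_force: [0.3, -0.1, -0.2]
finger_gap: 0.004
```

```bash
python3 - <<'E'
from h import *; from workcell import arm
s=arm.observe();print(s["time_s"],s["ee_pos"],s["finger_gap"])
delta(s,[.535,-.02,.176])
for n in("side","top"):
    p=arm.get_image(n);cv2.imwrite(f"pics/{n}2.png",cv2.resize(p["color"][100:290,150:400,::-1],None,fx=3,fy=3))
E
```

```text
4.8167 [ 0.53497283 -0.01941411  0.18021764] 0.003577026439959579
axes z(jaw) yaw deg 5.63 x ax [-4.e-03  7.e-04 -1.e+00]  shift units [ 0.105 -0.015 -0.   ] joints [-0.16   0.406  1.817  0.     0.923 -0.258] F [ 0.3  -0.11 -0.22]
```

View pics/side2.png

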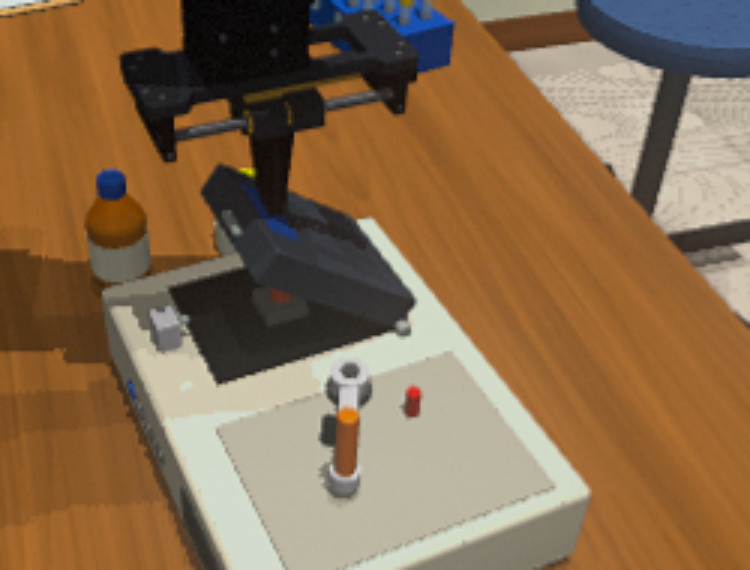

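>>> move_arm --motion '[[[0,0.25,0,-0.17,0,0,0],[0,0.25,0,-0.17,0,0,0],[0,0.19,0,-0.14,0,0,0],[0,0.19,0,-0.14,0,0,0],[0,0.2,0,-0.12,0,0,0],[0,0.2,0,-0.12,0,0,0],[0,0.15,0,-0.06,0,0,0],[0,0,0,0,0,0,0]]]'

```text
time_s: 5.58
ee_pos: [0.4987, -0.0229, 0.1245]
tcp_rot: [0.706, -0.034, 0.707, 0.034]
contact_force: [0.1, 0.4, -0.8]
finger_gap: 0.0
```

```bash
python3 - <<'E'
from h import *; from workcell import arm
s=arm.observe();print(s["time_s"],s["ee_pos"],s["finger_gap"])
delta(s,[.492,-.025,.110])
for n in("side","top"):
    p=arm.get_image(n);cv2.imwrite(f"pics/{n}3.png",cv2.resize(p["color"][100:290,150:400,::-1],None,fx=3,fy=3))
E
```

```text
5.5833 [ 0.49866723 -0.02294619  0.12451713] 0.0004430496212054702
axes z(jaw) yaw deg 5.55 x ax [-1.6e-03  4.0e-04 -1.0e+00]  shift units [ 0.363 -0.035 -0.17 ] joints [-0.178  0.438  1.96   0.     0.745 -0.276] F [ 0.12  0.4  -0.85]
```

View pics/side3.png

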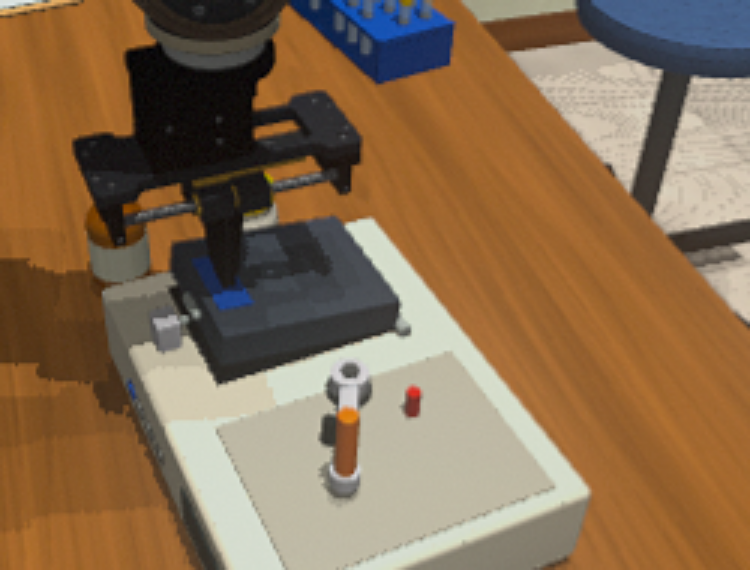

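>>> move_arm --motion '[[[0,0.1,0,-0.04,0,0,0],[0,0.1,0,-0.04,0,0,0],[0,0.1,0,0,0,0,0],[0,0,0,0,0,0,0]]]'

```text
time_s: 6.02
ee_pos: [0.4959, -0.0232, 0.1128]
tcp_rot: [0.706, -0.034, 0.707, 0.034]
contact_force: [0.5, 1.1, -0.5]
finger_gap: 0.007
```

>>> move_arm --motion '[[[0,0.08,0,0,0,0,0],[0,0,0,0,0,0,0]]]'

```text
time_s: 6.18
ee_pos: [0.4964, -0.0233, 0.1101]
tcp_rot: [0.706, -0.034, 0.706, 0.034]
contact_force: [-0.3, -0.6, 2.6]
finger_gap: 0.003
```

>>> move_arm --motion '[[[0,0.06,0,0,0,0,0],[0,0,0,0,0,0,0]]]'

```text
time_s: 6.35
ee_pos: [0.4964, -0.0233, 0.1095]
tcp_rot: [0.707, -0.034, 0.706, 0.034]
contact_force: [-8.7, 0.6, 27.4]
finger_gap: 0.001
```

```bash
python3 - <<'E'
from h import *; from workcell import arm
for n in("side","top"):
    p=arm.get_image(n);cv2.imwrite(f"pics/{n}4.png",cv2.resize(p["color"][100:290,150:400,::-1],None,fx=3,fy=3))
E
```

```text
(no output)
```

View pics/side4.png

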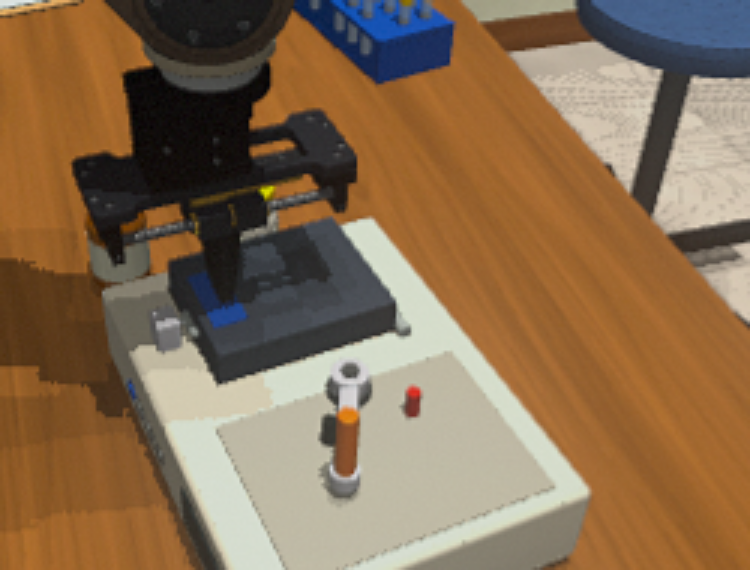

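>>> move_arm --motion '[[[0,-0.3,0,0,0,0,0],[0,-0.5,0,0,0,0,0],[0,-0.7,0,0,0,0,0],[0.6,-0.8,0,0,1,0,0],[0.6,0,0,0,1,0,0],[0.6,0,0,0,1,0,0],[0.6,0,0,0,1,0,0],[0.6,0,0,0,1,0,0]]]'

```text
time_s: 7.12
ee_pos: [0.4963, -0.0233, 0.1999]
tcp_rot: [0.702, 0.09, 0.701, -0.09]
contact_force: [-0.8, 0.3, 0.5]
finger_gap: 0.299
```

>>> move_arm --motion '[[[0.6,0,0,0,1,0,0],[0.6,0,0,0,0.5,0,0]]]'

```text
time_s: 7.28
ee_pos: [0.4963, -0.0233, 0.1997]
tcp_rot: [0.696, 0.127, 0.696, -0.127]
contact_force: [-0.8, 0.8, -0.1]
finger_gap: 0.435
```

```bash
python3 - <<'E'
from h import *; from workcell import arm
import pickle
s=arm.observe();print(s["time_s"],s["ee_pos"],s["finger_gap"])
delta(s,[.5354,-.1963,.195],-20.5)
ps={}
for n in("side","top"):
    p=arm.get_image(n);ps[n]=p
    L=W(V,lid(LIDTOP,0)); L2=W(V,lid(LIDTOP,.07)); c=p["color"].copy()
    im=cv2.resize(c[100:290,150:400,::-1],None,fx=3,fy=3)
    for X,col in((L,(0,255,0)),(L2,(0,0,255))):
        u=(proj(p,X)-[150,100])*3+1
        cv2.polylines(im,[u.round().astype(np.int32)],True,col,1)
    cv2.imwrite(f"pics/{n}5.png",im)
E
```

```text
7.2833 [ 0.49625198 -0.0232638   0.19971247] 0.4345741010364687
axes z(jaw) yaw deg -20.67 x ax [ 0.e+00  1.e-04 -1.e+00]  shift units [ 0.117 -3.702  2.443] joints [-0.18   0.328  1.885  0.     0.929  0.181] F [-0.79  0.83 -0.11]
turn units [-0.042 -0.001 -0.002]
shift in new axes [ 0.118 -3.709  2.432]
```

View pics/side5.png

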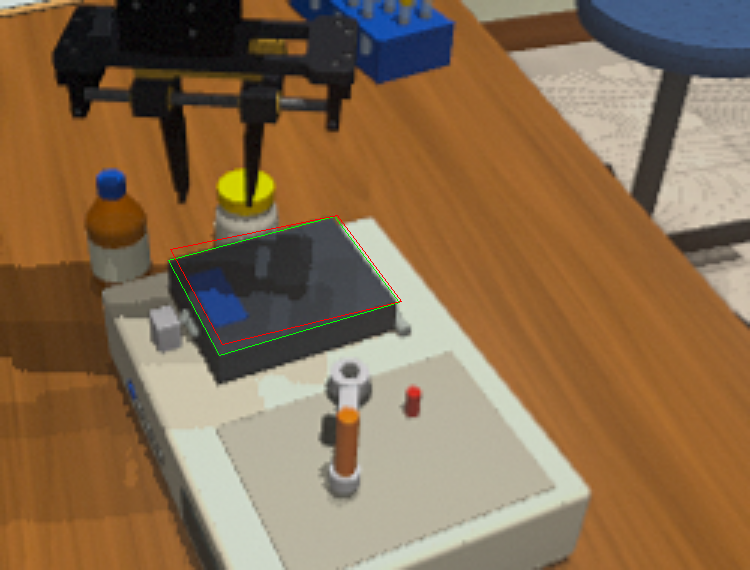

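View pics/top5.png

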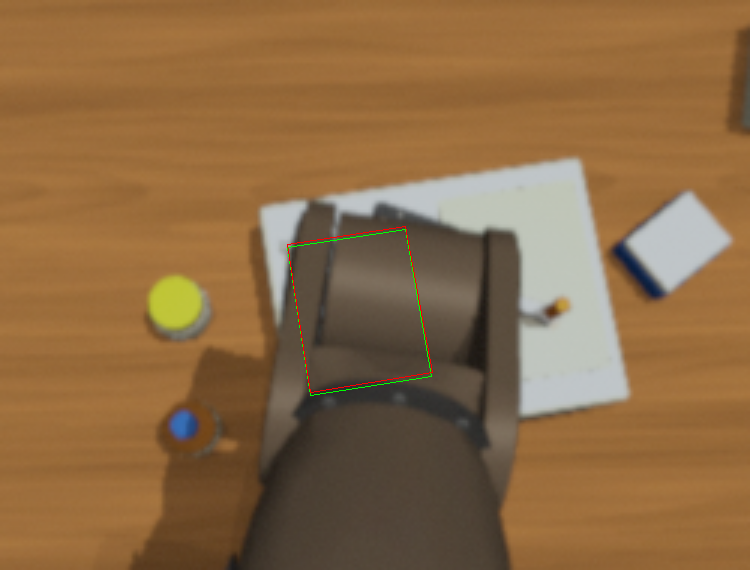

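>>> move_arm --motion '[[[0.6,0,-0.74,0.49,0,0,0],[0.6,0,-0.74,0.49,0,0,0],[0.6,0,-0.74,0.49,0,0,0],[0.6,0,-0.74,0.49,0,0,0],[0.6,0,-0.74,0.48,0,0,0],[0.6,0,0,0,0,0,0]]]'

```text
time_s: 7.88
ee_pos: [0.5371, -0.2012, 0.1994]
tcp_rot: [0.696, 0.126, 0.695, -0.126]
contact_force: [-1.0, 0.1, 0.0]
finger_gap: 0.601
```

```bash
python3 - <<'E'
from h import *; from workcell import arm
s=arm.observe();print(s["time_s"],s["ee_pos"],s["finger_gap"])
delta(s,[.5354,-.1963,.118],-20.5)
p=arm.get_image("side")
im=cv2.resize(p["color"][100:290,150:400,::-1],None,fx=3,fy=3)
cv2.imwrite("pics/side6.png",im)
u=proj(p,W(V,post(0)))[0];print(u,(u-[150,100])*3)
E
```

```text
7.8833 [ 0.53707612 -0.20118664  0.19938503] 0.6011662164049791
axes z(jaw) yaw deg -20.53 x ax [ 0.001  -0.0013 -1.    ]  shift units [ 2.034  0.101 -0.085] joints [-4.730e-01  4.340e-01  1.707e+00 -1.000e-03  1.000e+00 -1.140e-01] F [-1.03  0.07  0.01]
turn units [-0.008  0.02   0.012]
shift in new axes [ 2.035  0.1   -0.082]
[265.84810678 238.24911013] [347.54432034 414.7473304 ]
```

View pics/side6.png

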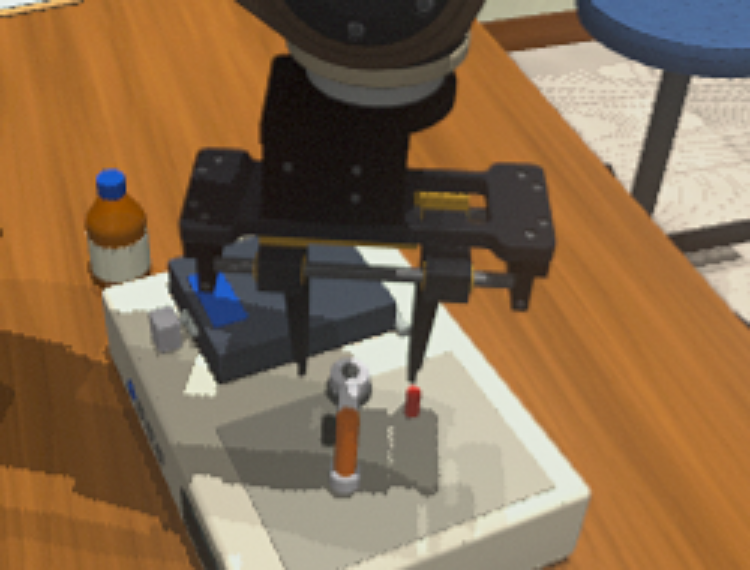

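>>> move_arm --motion '[[[0.6,0.4,0.1,-0.08,0,0,0],[0.6,0.5,0,0,0,0,0],[0.6,0.5,0,0,0,0,0],[0.6,0.4,0,0,0,0,0],[0.6,0.2,0,0,0,0,0],[0.6,0,0,0,0,0,0]]]'

```text
time_s: 8.43
ee_pos: [0.5337, -0.1902, 0.1184]
tcp_rot: [0.695, 0.125, 0.697, -0.125]
contact_force: [-0.2, -0.3, -0.1]
finger_gap: 0.601
```

```bash
python3 - <<'E'
from h import *; from workcell import arm
s=arm.observe();print(s["time_s"],s["ee_pos"],s["finger_gap"])
delta(s,[.5354,-.1963,.118],-20.5)
p=arm.get_image("side")
im=cv2.resize(p["color"][100:290,150:400,::-1],None,fx=3,fy=3)
cv2.imwrite("pics/side7.png",im)
E
```

```text
8.4333 [ 0.53370653 -0.19019134  0.11837818] 0.601424434099285
axes z(jaw) yaw deg -20.36 x ax [-0.0026  0.0015 -1.    ]  shift units [ 0.009 -0.128  0.093] joints [-0.459  0.526  1.803  0.     0.816 -0.104] F [-0.17 -0.34 -0.13]
turn units [ 0.034 -0.042 -0.007]
shift in new axes [ 0.009 -0.128  0.093]
```

View pics/side7.png

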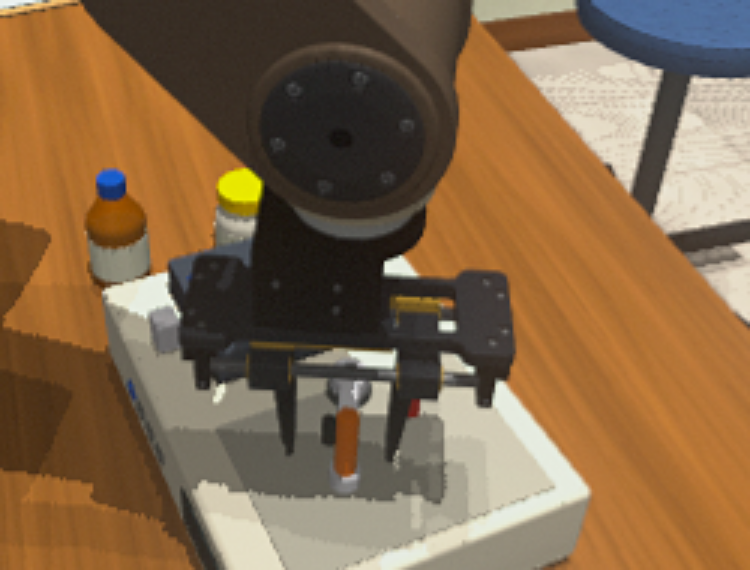

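>>> move_arm --motion '[[[0.6,0,-0.13,0.09,0,0,0],[0.3,0,0,0,0,0,0],[0,0,0,0,0,0,0],[0,0,0,0,0,0,0],[0,0,0,0,0,0,0],[0,0,0,0,0,0,0],[0,0,0,0,0,0,0],[0,0,0,0,0,0,0]]]'

```text
time_s: 9.15
ee_pos: [0.536, -0.1973, 0.1199]
tcp_rot: [0.696, 0.125, 0.696, -0.125]
contact_force: [-0.6, 0.0, -0.1]
finger_gap: 0.166
```

```bash
python3 - <<'E'
from h import *; from workcell import arm
s=arm.observe();print(s["time_s"],s["ee_pos"],s["finger_gap"]*95)
delta(s,[.5354,-.1963,.118],-20.5)
p=arm.get_image("side")
im=cv2.resize(p["color"][100:290,150:400,::-1],None,fx=3,fy=3)
cv2.imwrite("pics/side8.png",im)
E
```

```text
9.15 [ 0.53596341 -0.19728049  0.11987343] 15.809713431824862
axes z(jaw) yaw deg -20.44 x ax [ 1.e-04  1.e-04 -1.e+00]  shift units [ 0.047  0.018 -0.022] joints [-0.468  0.529  1.792  0.     0.821 -0.112] F [-0.64  0.01 -0.14]
turn units [ 0.016  0.    -0.001]
shift in new axes [ 0.047  0.018 -0.022]
```

View pics/side8.png

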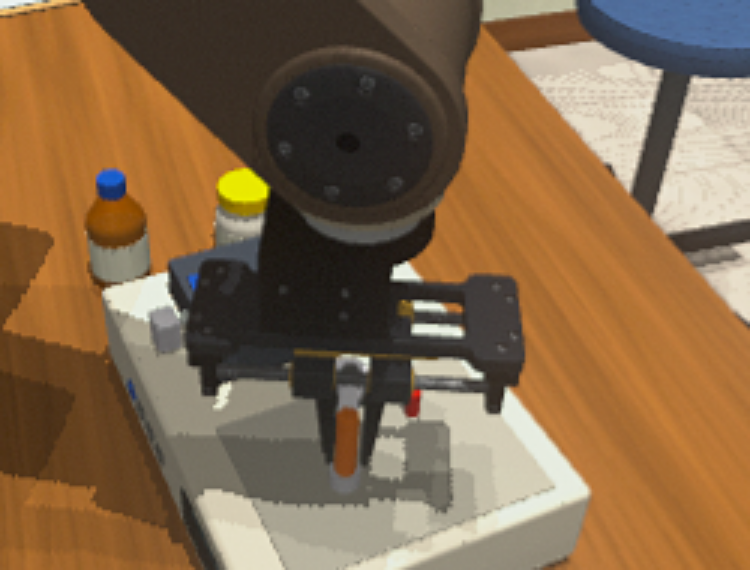

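Still closing; give it a few more rows.

>>> move_arm --motion '[[[0,0,0,0,0,0,0],[0,0,0,0,0,0,0],[0,0,0,0,0,0,0]]]'

```text
time_s: 9.45
ee_pos: [0.5357, -0.1972, 0.1198]
tcp_rot: [0.696, 0.125, 0.696, -0.125]
contact_force: [-3.5, 0.7, 2.9]
finger_gap: 0.143
```

```bash
python3 - <<'E'
from h import *; from workcell import arm
s=arm.observe();print(s["time_s"],s["ee_pos"],s["finger_gap"]*95,s["contact_force"])
# arc rows: per 4deg lever step, chord 2*85*sin(2deg)
print(2*85*np.sin(np.deg2rad(2))/40, "dir offset 2deg")
c=W(V,[[.02,-.03,.08]])[0]; d=s["ee_pos"]-c; print(np.hypot(d[0],d[1]),np.rad2deg(np.arctan2(d[1],d[0]))-np.rad2deg(V[2]))
E
```

```text
9.45 [ 0.53572163 -0.19723302  0.11981709] 13.59693174224717 [-3.4776225   0.67656063  2.91983107]
0.14832286098562913 dir offset 2deg
0.08573648982437977 -117.58220475945511
```

>>> move_arm --motion '[[[0,0,0.005,0.148,-1,0,0],[0,0,0.005,0.148,-1,0,0],[0,0,0.005,0.148,-1,0,0],[0,0,0.005,0.148,-1,0,0],[0,0,0.005,0.148,-1,0,0],[0,0,0.005,0.148,-1,0,0],[0,0,0.005,0.148,-1,0,0],[0,0,0,0,0,0,0]]]'

```text
time_s: 10.12
ee_pos: [0.577, -0.2016, 0.1198]
tcp_rot: [0.705, -0.048, 0.706, 0.048]
contact_force: [-4.7, 1.3, 6.1]
finger_gap: 0.142
```

```bash
cat > c.py <<'E'
from h import *; from workcell import arm; import sys
s=arm.observe();print(s["time_s"],s["ee_pos"],s["finger_gap"]*95,s["contact_force"],np.round(s["joint_positions"],2))
c=W(V,[[.02,-.03,.08]])[0]; d=s["ee_pos"]-c; print(np.hypot(d[0],d[1]),np.rad2deg(np.arctan2(d[1],d[0]))-np.rad2deg(V[2]))
a=np.rad2deg(.98)-118+np.rad2deg(V[2])
delta(s,np.r_[W(V,post(.98))[0][:2],.12],a+90)
for n in ("side","top"):
    p=arm.get_image(n)
    cv2.imwrite(f"pics/{n}{sys.argv[1]}.png",cv2.resize(p["color"][100:290,150:400,::-1],None,fx=3,fy=3))
E
python3 c.py 9
```

```text
10.1167 [ 0.5769734 -0.2015504  0.1197573] 13.463246131020522 [-4.74536553  1.30647799  6.13757479] [-0.44  0.58  1.69  0.    0.88 -0.58]
0.08567733808518697 -89.57649246548281
axes z(jaw) yaw deg 7.79 x ax [-9.e-04  7.e-04 -1.e+00]  shift units [-0.007  0.264  0.988] joints [-0.444  0.577  1.69   0.     0.875 -0.58 ] F [-4.75  1.31  6.14]
turn units [-6.972 -0.009 -0.014]
shift in new axes [-0.006 -0.229  0.997]
```

View pics/side9.png

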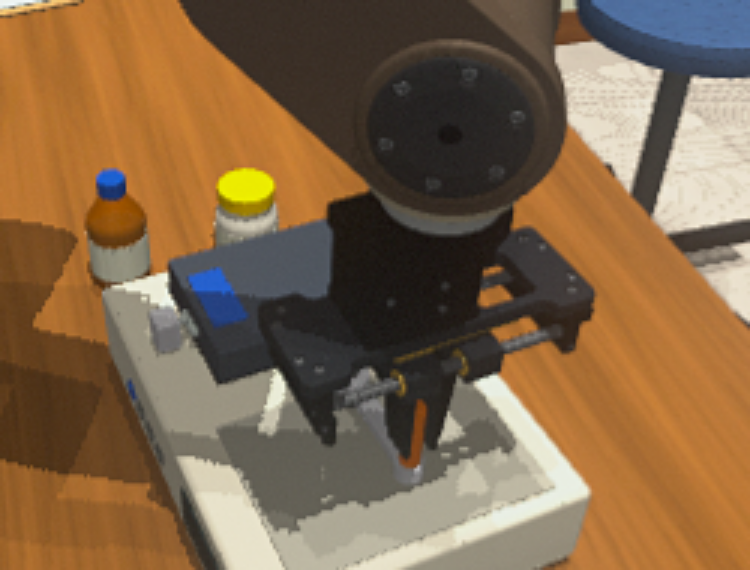

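>>> move_arm --motion '[[[0,0,0.005,0.148,-1,0,0],[0,0,0.005,0.148,-1,0,0],[0,0,0.005,0.148,-1,0,0],[0,0,0.005,0.148,-1,0,0],[0,0,0.005,0.148,-1,0,0],[0,0,0.005,0.148,-1,0,0],[0,0,0,0,0,0,0]]]'

```text
time_s: 10.8
ee_pos: [0.6097, -0.1896, 0.1197]
tcp_rot: [0.679, -0.193, 0.681, 0.194]
contact_force: [-8.4, -0.5, 6.6]
finger_gap: 0.141
```

>>> move_arm --motion '[[[0,0,0.005,0.1,-1,0,0],[0,0,0,0,0,0,0]]]'

```text
time_s: 10.97
ee_pos: [0.6129, -0.1875, 0.1198]
tcp_rot: [0.673, -0.216, 0.673, 0.217]
contact_force: [-6.3, 1.0, 5.4]
finger_gap: 0.142
```

```bash
python3 c.py 10
```

```text
10.9667 [ 0.61288995 -0.1875229   0.11975618] 13.45696862145325 [-6.25506891  1.03476099  5.37665293] [-0.4   0.61  1.61  0.    0.92 -1.02]
0.0854276289421046 -63.53000129883721
axes z(jaw) yaw deg 35.72 x ax [-1.4e-03  7.0e-04 -1.0e+00]  shift units [-0.006  0.01   0.063] joints [-0.4    0.614  1.611  0.     0.917 -1.023] F [-6.26  1.03  5.38]
turn units [ 0.01  -0.011 -0.02 ]
shift in new axes [-0.006  0.01   0.063]
```

View pics/side10.png

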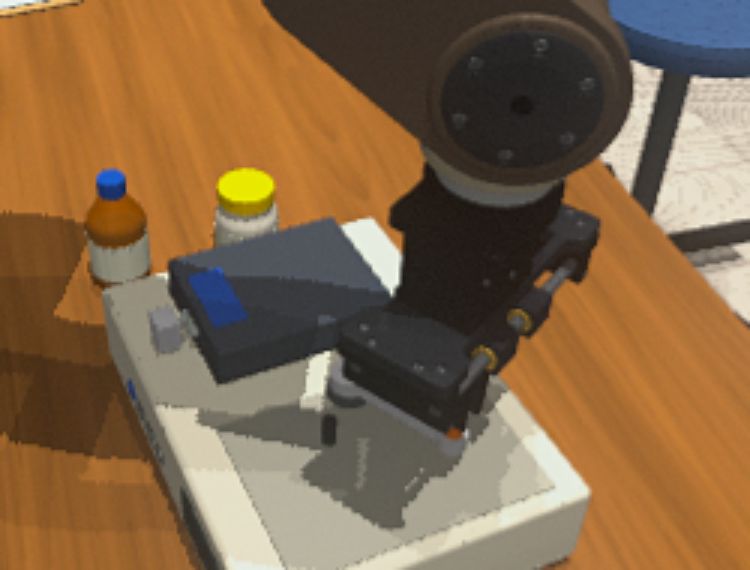

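>>> move_arm --motion '[[[0,0,0,0.06,0,0,0],[0,0,0,0,0,0,0]]]'

```text
time_s: 11.23
ee_pos: [0.6144, -0.1864, 0.1198]
tcp_rot: [0.673, -0.215, 0.674, 0.216]
contact_force: [-7.8, -0.0, 4.5]
finger_gap: 0.138
```

>>> move_arm --motion '[[[0,0,0,0.04,0,0,0],[0,0,0,0,0,0,0]]]'

```text
time_s: 11.4
ee_pos: [0.6149, -0.1861, 0.1197]
tcp_rot: [0.672, -0.215, 0.675, 0.216]
contact_force: [-12.0, -3.5, 6.1]
finger_gap: 0.144
```

>>> move_arm --motion '[[[0,0,0,0.04,0,0,0],[0,0,0,0,0,0,0],[0,0,0,0,0,0,0]]]'

```text
time_s: 11.65
ee_pos: [0.6151, -0.1859, 0.1197]
tcp_rot: [0.671, -0.215, 0.675, 0.216]
contact_force: [-17.9, -8.6, 7.6]
finger_gap: 0.144
```

```bash
python3 c.py 11
```

```text
11.65 [ 0.61514446 -0.18591267  0.11968467] 13.66298893742306 [-17.86956158  -8.61928767   7.61377898] [-0.39  0.62  1.6  -0.    0.92 -1.01]
0.08539808074493722 -61.671550291304506
axes z(jaw) yaw deg 35.51 x ax [-5.8e-03 -7.0e-04 -1.0e+00]  shift units [-0.008  0.01  -0.007] joints [-0.395  0.618  1.604 -0.004  0.925 -1.013] F [-17.87  -8.62   7.61]
turn units [-0.041 -0.074 -0.04 ]
shift in new axes [-0.008  0.01  -0.007]
```

View pics/side11.png

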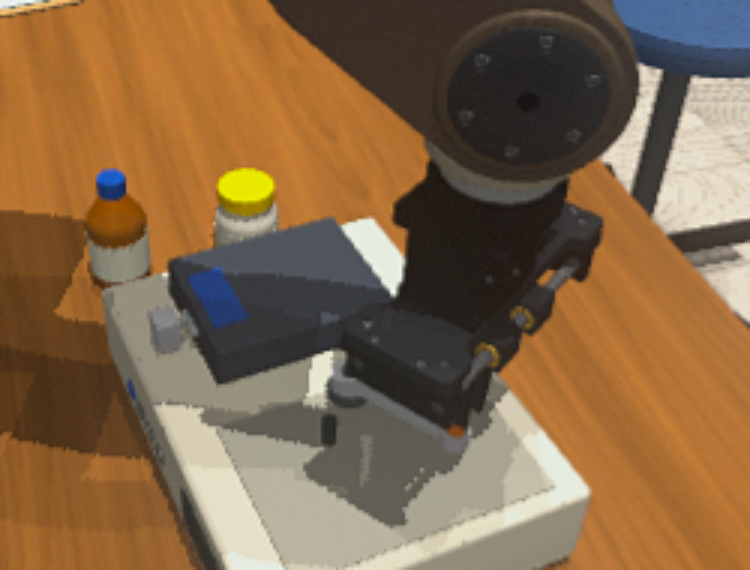

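View pics/top11.png

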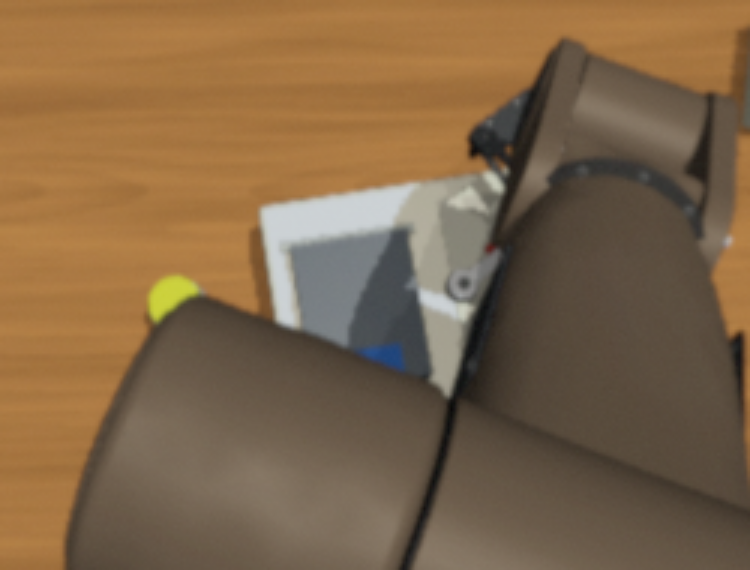

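```bash
python3 - <<'E'
from workcell import arm
p=arm.get_image("side")
for t in("reagent_bottle","specimen_jar","tip_box"): print(t,[(d["at"],d["conf"]) for d in arm.look_for(p,t)][:1])
s=arm.observe();print(s["contact_force"],s["ee_pos"],s["time_s"])
print(arm.finish_job())
E
```

```text
reagent_bottle [([0.4384, 0.1259, 0.0598], 0.67)]
specimen_jar [([0.553, 0.142, 0.0573], 0.89)]
tip_box [([0.6078, -0.3516, 0.0474], 0.84)]
[-17.75031047  -7.33819505   7.58714359] [ 0.61510392 -0.18592191  0.11966739] 11.95
the job is handed in; nothing more can be done
None
```

I pressed the lid shut first, then gripped the orange post and swung the lever to the red stop. I handed the job in at about 12 s of the 42 s limit, with the arm still holding the lever there.

- **Lid:** It bottomed out at a fingertip height of 109.5 mm with 27 N upward. After I lifted off it stayed down, and its outline matched the model at 0 rad rather than at the 0.07 rad it springs back to. The side view just before I handed in still showed it shut.
- **Lever:** The measured tool angle was -61.7°, against -61.85° for 0.98 rad. The post stopped moving under further push while the force rose to about 20 N, well above the 7.5 N spring. The post is still gripped, with the jaws reading 13.7 mm on the 14 mm post.
- **Bottle, jar and tip box:** The bottle and tip box were found within about 4 mm of where they started, which is within the network's error. The side camera missed the jar at the start, so its position has no like-for-like comparison. It looked upright and in place in every later view.
- **Limits of the checks:** In the last views the gripper hid the contact with the red stop from the side camera. The arm covered most of it in the top view, so "at the stop" rests on the force and the measured position.

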